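Pack a sausage and push the box to the pick-up mat

ROBOT

A 6-joint arm with a two-finger parallel gripper is mounted at the origin on the work surface. World frame = base frame: x ahead of the robot, y to its left, z up, the work surface at z = 0. Lengths are in m, angles in rad, forces in N, time in s.
With the tool pointing down it reaches from about 0.25 to 0.725 m from the base axis. Payload 4 kg.
Tool frame: the origin (TCP) lies on the front face of the gripper's body, between the roots of the fingers; the fingertips stand 73 mm ahead of it and the grasp point (between the pads) lies 54 mm ahead of it; z points along the fingers, y is the line along which they close (so a half turn about z gives the same grasp; the last joint's range is limited). The gripper opens to 85 mm and grips with 20 to 120 N. Pads are 22 mm wide; open, the fingers measure 114 mm over their backs; the gripper's body (76 mm by 85 mm) begins 54 mm behind the grasp point. The pads swing forward as they close: fully open they stand 13 mm farther back than shut.
Start: joints at [-1.247, 0.241, 0.005, 1.335, 0, 1.571], TCP at [0.159, -0.474, 0.304] pointing down, gripper open.
Joint ranges: [-2.72, 2.72], [-1.05, 1.87], [-1.09, 1.28], [-1.99, 2.15], [-1.42, 1.44], [-3.14, 3.14]. Speed limits (rad/s): [2.79, 2.79, 3.14, 3.14, 3.14, 3.14].

INTERFACE

Orientations are given as a unit quaternion [x, y, z, w].
In Python, from workcell import bot gives the robot as it stands. The module is installed in compiled form; this text tells all that it offers.
- The arm moves only by the tool step_arm, never from a script. Its argument "rows" is a list of rows, each a list of 2 entries, a list of its own where there are three numbers: the shift along the tool's x, y, z in mm, then the turn about the tool's z in degrees. A call has 1 to 12 rows; each row is the pose to reach, as a shift and turn from the pose commanded when the call began, along the tool's axes at that moment; what a row does not reach only later rows make up. A row lasts 1/8 s, in which the tool goes at most 62.5 mm and 10.7 degrees, less where a joint would pass 70% of its speed; a pose out of reach is approached as far as the arm can. A call with a gripper value outside its range is refused whole. "claw" is the gripper's target within -1 to 1 (shut at 1, half-way at 0, fully open at -1), set as the call begins (left out, the last holds). The fingers move at their own pace and stop on an object; the grip force is fixed at half the most. Time passes only in rows, so rows that repeat a pose let the fingers close. It gives the time, the measured TCP pose, the force, the opening and the grip force at its end, in the units of the state.
- bot.get_obs(): the state, without advancing time (a new reading comes with each control period).
- bot.camera(name): name is "scene" or "top" or "wrist"; returns (picture, depth): 400x640x3 uint8, red, green, blue; 400x640 float32, m along the optical axis (not along the pixel's ray), 0 where there is no reading.
- bot.camera_params(name): a dict with "fx", "fy", "cx", "cy" (pixels), "D" ([k1, k2, p1, p2, k3] as OpenCV has them; the pictures are not rectified), "pose" (4x4, takes a point from camera to world coordinates). Camera axes: x right, y up, looking along -z (the intrinsics and any distortion apply to the point x, -y, -z); pixel columns grow to the right and rows downward; lengths in m; the calibration is good to about 2 mm. A picture is of the moment at which its call begins: read the wrist's pose just before it. camera_params takes no time and is no camera call; for the wrist camera it gives the pose at the moment of the call.
- bot.job_done(): hands the job in; it is judged then, once.
Trained networks look in the newest picture that a camera, given by its name, has taken for a name from the list of things; names that differ only in an ending like _2 or _b are one class to them, and where a whole thing is asked for, a point or a joint stands for the part that bears it (a point fixed in the world has none). Each returns a list of dicts, best first, with "score" (0 to 1); they miss things now and then, are a little off and sometimes report something else, mostly with a low value. They report only what shows in the picture. A call takes as long as a camera call. They do not tell look-alikes from the thing itself.
- bot.trace(target, camera): "pixels" (400x640 bool, what is visible of it) and "uv" ([column, row] in pixels, amid what is visible of it).
The state is a dict: "clock": time; "joint_pos": joint angles; "joint_vel": joint speeds; "tau": joint torques, N m; "eef_pos": TCP position; "tool_rot": TCP orientation; "ft_force": force on the tool from outside, world axes, zero at the start; "ft_torque": the same for the moment, N m; "grip_width": finger opening in m; "grasp_force": force on a finger pad.
Only numpy, scipy, OpenCV 4.12 (cv2) and the standard library are available. Lean on these libraries where they do the work, as an engineer would, in place of code of your own. Each camera call takes 0.05 s, during which the arm holds its last target. There are 200 camera calls.

TASK

Pack the order at the deli counter: slide the gift box's cover wide open by its bar, lay the short thick sausage inside and slide the cover fully shut again. Then push the closed box by its sides, not by its cover and without lifting or tipping it, across the counter until it stands wholly on the dark pick-up mat, squared up with it. Leave the long sausage, the jar and the tin where they are.

Things in the scene. Friction and masses are not known exactly. Their poses are not given: they have to be found in the camera images.
- giftbox: loose light-wood box, 180 (x) x 130 (y) x 60 high, about 0.7 kg with its cover, too wide to grip. Origin: centre of its underside. Walls and floor 6 mm thick; inside 168 x 118, floor 6 mm above the underside, cover underside 52 mm above it. Its own x axis points the way the cover opens. It stands on one side of the counter (left or right of the robot), its x axis roughly away from the robot, the mat on the other side; it slides on the counter under roughly 3 to 10 N.
- cover (a joint): sliding cover of the box, a plywood panel 170 x 116 x 5 whose top is 57 mm above the box's underside, running in the box's top between its side walls. 0 = shut, 0.13 m = fully open, slid along the box's +x and out over its far end wall, baring the near end; starts shut or slightly ajar. Slides with about 1 N of friction and stays where it is left, so it can be moved without dragging the box until it meets its stop.
- cover_handle (a point): point in the middle of the cover's grip bar, 12 mm below its top: a dark upright wooden bar, 12 mm thick (along the box's x), 60 long (along the box's y), standing 30 mm tall on the cover (57 to 87 mm above the counter). This point is 75 mm above the counter; with the cover shut it is at x = -70 mm, y = 0 of the box. Axes as the box's.
- short_sausage: loose short thick dry sausage, 90 long (along its x), 34 in diameter, eight-sided enough not to roll by itself, 0.1 kg, lying between the box and the mat with its length roughly away from the robot. Origin: its centre, on its axis, 17 mm above what it lies on.
- mat: dark flat rubber pick-up mat, 220 (x) x 170 (y), level with the counter, with no edge to catch on. Origin: its centre. The box belongs on it with its long side along the mat's long side, either way round.
- long_sausage: bystander: loose long thin dry sausage, 180 long (along its x), 24 in diameter, lying across on the far side of the work; the open cover passes above it. Origin: its centre, 12 mm above the counter.
- jar: bystander: loose upright jar with metal lid, 68 in diameter, 70 high, on the robot's side of the work, beside the tin. Origin: centre of its underside.
- tin: bystander: loose flat round tin, 70 in diameter, 30 high, on the robot's side of the work, beside the jar. Origin: centre of its underside.
Not all that is in view belongs to the job. Of the things that look like the giftbox, the smaller one is meant. What is shaped like the short_sausage but blue is not meant.

How it is judged:
On the way, in this order (a step that is already met when the one before it is completed fails the run):
1. the cover is slid wide open (value of joint cover above 0.1 m), for 0.2 s.
2. the short sausage lies in the box, let go (x of short_sausage in the frame of giftbox between -0.075 and 0.075 m and y of short_sausage in the frame of giftbox between -0.05 and 0.05 m and z of short_sausage in the frame of giftbox between 0.012 and 0.034 m and contact force between the fingers and short_sausage below 0.1 N and linear speed of short_sausage below 0.02 m/s), for 0.2 s.
3. the cover is fully shut again over the sausage (value of joint cover below 0.006 m and x of short_sausage in the frame of giftbox between -0.075 and 0.075 m and y of short_sausage in the frame of giftbox between -0.05 and 0.05 m and z of short_sausage in the frame of giftbox between 0.012 and 0.034 m), for 0.2 s.
4. the closed box stands on the mat (all of step 3 and x of giftbox in the frame of mat between -0.022 and 0.022 m and y of giftbox in the frame of mat between -0.022 and 0.022 m and angle between the x axis of giftbox and the x axis of mat, either way round below 0.24 rad), for 0.2 s.
At the end, for the whole second after the job is handed in: The box stands flat and still on the mat, its centre within 22 mm of the mat's centre along each of the mat's axes and turned less than 0.24 rad from it (a box wholly on the mat always meets this), the cover within 6 mm of shut, the short sausage lying inside on the floor of the box (all of step 4 and angle between giftbox's own z axis and vertical below 0.05 rad and height (world z) of giftbox below 0.004 m and linear speed of giftbox below 0.01 m/s and linear speed of short_sausage below 0.02 m/s); the robot touches nothing.
It fails at once if the box is lifted more than 12 mm or tipped more than 0.15 rad (height (world z) of giftbox above 0.012 m or angle between giftbox's own z axis and vertical above 0.15 rad).
It fails at once if the box is hauled along by its cover: the fingers bear on the cover or its bar (over 3 N) when the box is more than 60 mm from where it started (distance of giftbox from where it was at the start of the episode above 0.06 m and contact force between the fingers and cover above 3 N).
It fails at once if the long sausage, the jar or the tin is moved more than 20 mm (distance of any of long_sausage, jar, tin from where it was at the start of the episode above 0.02 m).
It also fails if it takes over 72 s, if anything falls off the work surface, if the arm or the gripper's body presses on something with over 40 N, if the wrist force passes 120 N, or if a joint passes its speed limit or range.

## Working session

There is one attempt and no reset: what is moved stays moved. The work goes in short steps, Python scripts to look and compute and a tool call to move; the robot and the scene stay as the last step left them, time stands still between calls to the robot, and variables do not carry over. Pictures are saved under pics/ and viewed, at most 10 in all, crops included, and the job is handed in when it is done.

Besides the shell and the picture viewer there is one more tool, called after "Emit:" as name(argument=value, ...) on one line, values as JSON. step_arm: Moves the arm, as the interface text tells. Its arguments: {"type":"object","properties":{"rows":{"type":"array"},"claw":{"type":"number"}},"required":["rows"]}

```bash
mkdir -p pics; cat > h.py <<'E'
import numpy as np, cv2
from workcell import bot
def cloud(name, depth, P=None):
    P=P or bot.camera_params(name); K=np.array([[P['fx'],0,P['cx']],[0,P['fy'],P['cy']],[0,0,1]],float)
    v,u=np.mgrid[0:400,0:640]
    n=cv2.undistortPoints(np.stack([u,v],-1).reshape(-1,1,2).astype(np.float64),K,np.array(P['D'],float)).reshape(400,640,2)
    p=np.stack([n[...,0]*depth,-n[...,1]*depth,-depth],-1)
    T=np.array(P['pose']); w=p@T[:3,:3].T+T[:3,3]; w[depth<=0]=np.nan
    return w
def rect(m,w,zlo=-1,zhi=1):
    q=w[m]; q=q[np.isfinite(q[:,0])]; q=q[(q[:,2]>zlo)&(q[:,2]<zhi)]
    return q, (cv2.minAreaRect((q[:,:2]*1000).astype(np.float32)) if len(q)>3 else None)
E
cat > a.py <<'E'
from h import *
o=bot.get_obs(); print(o['clock'],o['eef_pos'],o['tool_rot'],o['grip_width'])
ims=[]
for c in ['top','scene']:
    P=bot.camera_params(c); im,d=bot.camera(c); w=cloud(c,d,P); np.savez(c+'.npz',im=im,w=w); ims.append(im)
    for n in ['giftbox','cover_handle','short_sausage','mat','long_sausage','jar','tin']:
        for r in bot.trace(n,c):
            q,rc=rect(r['pixels'],w)
            print(c,n,round(r['score'],2),np.round(r['uv']),r['pixels'].sum(),np.round(np.median(q,0),3) if len(q) else '', np.round(np.percentile(q[:,2],[5,95]),3) if len(q) else '',[np.round(x,0) for x in rc] if rc else '')
    cv2.imwrite(f'pics/{c}0.png',im[...,::-1])
E
python3 a.py
```

```text
0.0 [ 0.15891763 -0.47356734  0.30301025] [ 9.86923309e-01  1.61187111e-01 -1.76509882e-04 -1.03292791e-03] 0.08540584275463017
top giftbox 0.76 [415. 301.] 7483 [ 0.262 -0.305  0.08 ] [0.051 0.086] [array([ 249., -324.]), array([208., 279.]), np.float64(10.0)]
top giftbox 0.71 [384. 186.] 3715 [ 0.569 -0.223  0.058] [0.006 0.063] [array([ 579., -230.]), array([143., 214.]), np.float64(87.0)]
top cover_handle 0.77 [379. 174.] 2657 [ 0.587 -0.225  0.058] [0.054 0.063] [array([ 595., -225.]), array([114., 187.]), np.float64(87.0)]
top cover_handle 0.7 [416. 302.] 5638 [ 0.259 -0.312  0.079] [0.076 0.09 ] [array([ 259., -314.]), array([159., 240.]), np.float64(10.0)]
top short_sausage 0.68 [308. 207.] 352 [ 0.504 -0.029  0.031] [0.02  0.036] [array([505., -30.]), array([33., 88.]), np.float64(78.0)]
top short_sausage 0.6 [227. 249.] 328 [0.377 0.182 0.031] [0.024 0.036] [array([379., 183.]), array([89., 30.]), np.float64(21.0)]
top mat 0.68 [232. 174.] 4702 [0.594 0.188 0.002] [-0.002  0.005] [array([595., 189.]), array([224., 172.]), np.float64(5.0)]
top long_sausage 0.96 [306. 116.] 4
[... 1268 characters left out ...]
]), array([ 49., 107.]), np.float64(88.0)]
scene short_sausage 0.23 [366. 284.] 689 [ 0.763 -0.022  0.02 ] [0.006 0.024] [array([752., -14.]), array([ 38., 185.]), np.float64(3.0)]
scene mat 0.61 [408. 220.] 3479 [0.603 0.185 0.   ] [-0.002  0.003] [array([591., 188.]), array([230., 176.]), np.float64(4.0)]
scene long_sausage 0.63 [364. 280.] 721 [ 0.763 -0.027  0.02 ] [-0.     0.024] [array([751., -22.]), array([ 41., 170.]), np.float64(3.0)]
scene jar 0.89 [301. 184.] 609 [ 0.393 -0.047  0.049] [0.009 0.071] [array([360., -36.]), array([ 68., 101.]), np.float64(72.0)]
scene tin 0.68 [334. 178.] 447 [0.396 0.044 0.028] [0.003 0.032] [array([384.,  47.]), array([69., 74.]), np.float64(83.0)]
```

View pics/top0.png

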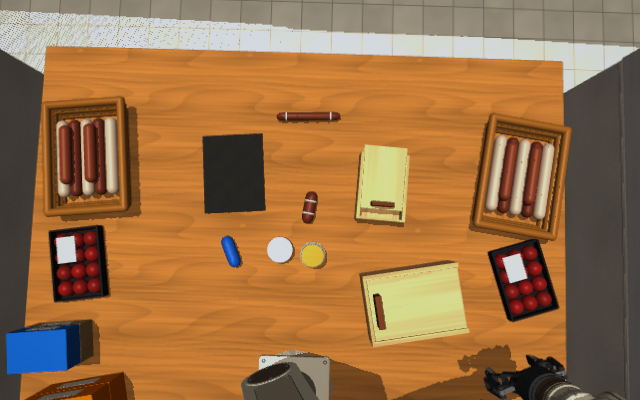

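```bash
python3 - <<'E'
from h import *
im=np.load('top.npz')['im']; cv2.imwrite('pics/crop1.png',cv2.resize(im[120:280,200:460,::-1],None,fx=3,fy=3))
E
```

```text
(no output)
```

View pics/crop1.png

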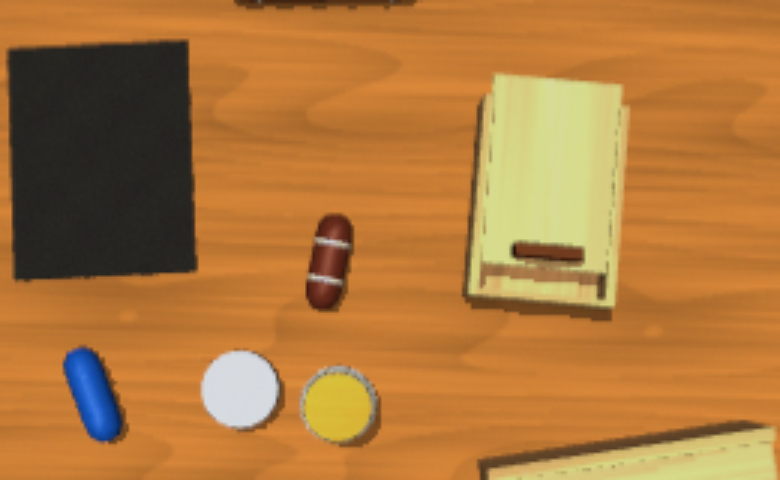

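The box meant is the smaller one at (384,186), not the larger at (415,301). The sausage meant is the brown one at (308,207), not the blue one at (227,249). The crop confirms both, and shows the cover a little ajar with its bar at about (382,203). The jar is the yellow lid at (312,255) and the tin is white at (280,250).

```bash
cat >> h.py <<'E'
def tool():
    o=bot.get_obs(); from scipy.spatial.transform import Rotation as R
    return np.array(o['eef_pos']), R.from_quat(o['tool_rot']).as_matrix(), o
def goto(x,y,z,yaw):
    """shift in tool axes (mm) and turn (deg) to bring TCP to xyz with tool-x at world yaw (deg), mod 180"""
    p,M,o=tool(); s=M.T@(np.array([x,y,z])-p)*1000
    a=np.degrees(np.arctan2(M[1,0],M[0,0])); t=(a-yaw+90)%180-90
    print('goto',(round(x,3),round(y,3),round(z,3),round(yaw,1)),'shift',np.round(s,1),'turn',round(t,1),'tool yaw',round(a,1),'j6',round(o['joint_pos'][5],2))
def barpose(w,c=(0.58,-0.225),r=0.15,zlo=0.076,zhi=0.1):
    m=(np.hypot(w[...,0]-c[0],w[...,1]-c[1])<r)
    q,rc=rect(m,w,zlo,zhi); return q.mean(0),rc,len(q)
E
python3 - <<'E'
from h import *
for c in ['top','scene']:
    w=np.load(c+'.npz')['w']; print(c,'bar',barpose(w))
    m=(abs(w[...,0]-.58)<.16)&(abs(w[...,1]+.225)<.1)
    q,rc=rect(m,w,.05,.068); print('top z',len(q),rc); q,rc=rect(m,w,.0575,.064);print('rim',len(q),rc,np.percentile(q[:,2],[1,50,99]))
p,M,o=tool(); P=np.array(bot.camera_params('wrist')['pose']); print('cam in tool',M.T@(P[:3,3]-p),'\n',np.round(M.T@P[:3,:3],2))
goto(.50,-.225,.33,0)
E
```

```text
top bar (array([ 0.51517929, -0.22013613,  0.08640084]), ((515.5816650390625, -220.21475219726562), (59.6840705871582, 12.076079368591309), 86.39517211914062), 116)
top z 3111 ((573.2645874023438, -224.44912719726562), (131.2054901123047, 200.8616180419922), 86.6498031616211)
rim 1725 ((572.5208129882812, -224.20684814453125), (130.57025146484375, 199.29783630371094), 86.57213592529297) [0.05755223 0.05929117 0.0634784 ]
scene bar (array([ 0.51509286, -0.22194416,  0.08395808]), ((513.4310913085938, -221.17633056640625), (59.73816680908203, 16.54942512512207), 82.79137420654297), 139)
top z 2880 ((569.452880859375, -224.37088012695312), (130.761962890625, 206.0446014404297), 86.57244110107422)
rim 1021 ((570.5814208984375, -224.4384765625), (130.761962890625, 203.78350830078125), 86.57244110107422) [0.05751779 0.0587148  0.06334113]
cam in tool [ 0.07655168  0.00060502 -0.06942733] 
 [[ 0.    0.95  0.3 ]
 [ 1.   -0.   -0.  ]
 [-0.    0.3  -0.95]]
goto (0.5, -0.225, 0.33, 0) shift [ 402.4 -127.6  -26. ] turn 18.6 tool yaw 18.6 j6 1.57
```

```bash
python3 - <<'E'
from h import *
goto(.5155,-.220,.22,86.5)
E
```

```text
goto (0.515, -0.22, 0.22, 86.5) shift [ 418.7 -127.4   84. ] turn -67.9 tool yaw 18.6 j6 1.57
```

Emit:
step_arm(rows=[[[50, -15, 0], -8], [[100, -30, 0], -16], [[150, -45, 0], -26], [[200, -60, 0], -36], [[250, -75, 0], -46], [[300, -90, 20], -56], [[360, -110, 40], -66], [[419, -127, 84], -68], [[419, -127, 84], -68], [[419, -127, 84], -68]], claw=0)

```text
clock: 2.05
eef_pos: [0.5158, -0.2197, 0.219]
tool_rot: [0.728, 0.686, -0.001, -0.001]
ft_force: [-0.7, -0.3, 0.6]
grip_width: 0.0429
grasp_force: 0.0
```

```bash
cat > b.py <<'E'
from h import *
P=bot.camera_params('wrist'); im,d=bot.camera('wrist'); w=cloud('wrist',d,P)
b=barpose(w,(.515,-.22),.08,.078,.095); print('bar',b)
m=(abs(w[...,0]-.58)<.16)&(abs(w[...,1]+.225)<.1); q,rc=rect(m,w,.05,.066); print('rim',rc)
o=bot.get_obs(); print(o['clock'],o['eef_pos'],o['grip_width'],o['joint_pos'])
goto(b[0][0],b[0][1],.137,86.5); cv2.imwrite('pics/w1.png',im[...,::-1])
E
python3 b.py
```

```text
bar (array([ 0.51263429, -0.21892593,  0.08616665]), ((512.492919921875, -221.32879638671875), (59.55469512939453, 11.806463241577148), 85.99300384521484), 1581)
rim ((570.0474853515625, -225.32952880859375), (131.07473754882812, 201.03575134277344), 86.60529327392578)
2.1 [ 0.51550331 -0.22065419  0.22010176] 0.0426405499558562 [-4.04180156e-01  4.08114325e-01  1.89974300e-02  1.18232289e+00
 -6.30329908e-04  1.22704875e+00]
goto (np.float64(0.513), np.float64(-0.219), 0.137, 86.5) shift [ 1.6 -2.9 83.1] turn 0.0 tool yaw 86.5 j6 1.23
```

View pics/w1.png

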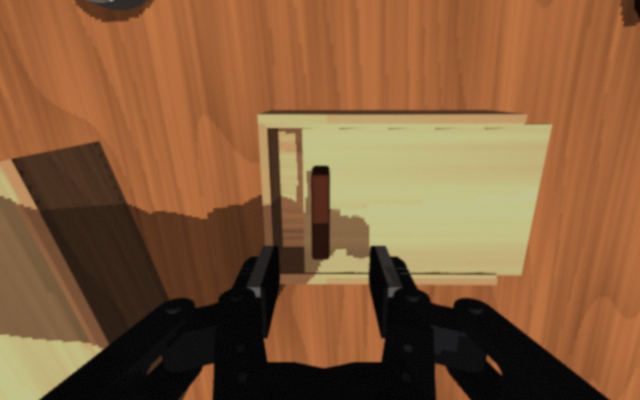

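The wrist view shows the bar at (320,210), midway between the fingers (265 and 385), and the box open a crack at its near end. The arm can go down and slide the cover.

Emit:
step_arm(rows=[[[2, -1, 40], 0], [[2, -1, 80], 0], [[2, -1, 83], 0], [[2, 8, 83], 0], [[2, 22, 83], 0], [[2, 38, 83], 0], [[2, 54, 83], 0], [[2, 70, 83], 0], [[2, 86, 83], 0], [[2, 102, 83], 0], [[2, 116, 83], 0], [[2, 116, 83], 0]])

```text
clock: 3.6
eef_pos: [0.6339, -0.2261, 0.1394]
tool_rot: [0.728, 0.685, 0.001, 0.002]
ft_force: [1.2, 0.5, 0.1]
grip_width: 0.0426
grasp_force: 0.0
```

```bash
cat > c.py <<'E'
from h import *
P=bot.camera_params('wrist'); im,d=bot.camera('wrist'); w=cloud('wrist',d,P)
im2,d2=bot.camera('top'); w2=cloud('top',d2)
for w in (w,w2):
    q=w[(abs(w[...,0]-.6)<.1)&(abs(w[...,1]+.225)<.045)&(w[...,2]>.07)&(w[...,2]<.092)]
    if len(q)>5: print('bar',q.mean(0),cv2.minAreaRect((q[:,:2]*1000).astype(np.float32)))
    m=(abs(w[...,0]-.58)<.2)&(abs(w[...,1]+.225)<.1); q,rc=rect(m,w,.05,.066); print('rim',rc)
cv2.imwrite('pics/w2.png',im[...,::-1]); cv2.imwrite('pics/t2.png',cv2.resize(im2[100:280,200:460,::-1],None,fx=3,fy=3))
o=bot.get_obs(); print(o['clock'],o['eef_pos'],o['ft_force'])
E
python3 c.py
```

```text
bar [ 0.62520884 -0.22262911  0.08451137] ((627.7940673828125, -227.76132202148438), (63.86532974243164, 56.19816207885742), 48.66555404663086)
rim ((623.5947875976562, -228.77923583984375), (131.72340393066406, 309.6217041015625), 86.68233489990234)
bar [ 0.62387737 -0.19884224  0.08393249] ((624.296875, -198.95916748046875), (5.134162425994873, 12.007133483886719), 68.87713623046875)
rim ((655.4801025390625, -179.4461212158203), (70.23255157470703, 275.71539306640625), 73.39143371582031)
3.7 [ 0.63251609 -0.22574134  0.13863831] [-0.45546061 -0.12190789  0.04352479]
```

```bash
python3 - <<'E'
from h import *
goto(.505,-.030,.20,-11)
E
```

```text
goto (0.505, -0.03, 0.2, -11) shift [ 187.6 -138.9  -61.9] turn -82.5 tool yaw 86.5 j6 1.29
```

Emit:
step_arm(rows=[[[0, 0, -30], 0], [[0, 0, -62], -8], [[20, -15, -62], -18], [[50, -37, -62], -28], [[80, -60, -62], -38], [[110, -82, -62], -48], [[140, -104, -62], -58], [[165, -122, -62], -68], [[188, -139, -62], -78], [[188, -139, -62], -82], [[188, -139, -62], -82], [[188, -139, -62], -82]], claw=-0.5)

```text
clock: 5.2
eef_pos: [0.5045, -0.0295, 0.1995]
tool_rot: [0.1, 0.995, 0.0, 0.001]
ft_force: [-0.5, -0.7, -0.6]
grip_width: 0.064
grasp_force: 0.0
```

```bash
cat > d.py <<'E'
from h import *
P=bot.camera_params('wrist'); im,d=bot.camera('wrist'); w=cloud('wrist',d,P)
o=bot.get_obs(); print(o['clock'],o['eef_pos'],o['grip_width'],o['joint_pos'].round(2))
for r in bot.trace('short_sausage','wrist'):
    q,rc=rect(r['pixels'],w,.012,.05); print(r['score'],r['uv'],rc,q[:,2].max() if len(q) else '',q.mean(0))
q,rc=rect((abs(w[...,0]-.505)<.07)&(abs(w[...,1]+.03)<.05),w,.012,.05); print('geo',rc,np.percentile(q[:,2],98))
im2,d2=bot.camera('top'); w2=cloud('top',d2); cv2.imwrite('pics/t3.png',cv2.resize(im2[100:280,200:460,::-1],None,fx=3,fy=3))
cv2.imwrite('pics/w3.png',im[...,::-1])
for w in (w,w2):
    q=w[(abs(w[...,0]-.6)<.1)&(abs(w[...,1]+.225)<.045)&(w[...,2]>.07)&(w[...,2]<.092)]
    if len(q)>5: print('bar',q.mean(0),cv2.minAreaRect((q[:,:2]*1000).astype(np.float32)))
    q,rc=rect((abs(w[...,0]-.58)<.2)&(abs(w[...,1]+.225)<.1),w,.05,.066); print('rim',rc)
E
python3 d.py
```

```text
5.25 [ 0.50452771 -0.029631    0.19928268] 0.0641095827396111 [-0.06  0.32 -0.17  1.08 -0.    0.14]
0.87 [324.8, 188.4] ((500.9920349121094, -29.326187133789062), (34.11606979370117, 88.07901000976562), 79.77304077148438) 0.03556675667150791 [ 0.49715802 -0.02889834  0.0292658 ]
0.5 [621.0, 1.0] ((414.10809326171875, 186.09579467773438), (15.544883728027344, 3.5036187171936035), 67.78514862060547) 0.02557120150470965 [0.41401275 0.18641758 0.01889339]
geo ((500.972412109375, -29.429203033447266), (34.142578125, 88.09371185302734), 80.11235809326172) 0.033934821021099425
rim ((554.2825927734375, -224.39027404785156), (131.6171875, 170.1215362548828), 86.16471862792969)
bar [ 0.62165514 -0.22628036  0.08535285] ((622.5223388671875, -226.71270751953125), (59.94219970703125, 12.85755443572998), 85.25005340576172)
rim ((627.0375366210938, -227.34759521484375), (131.3430938720703, 308.67694091796875), 86.76104736328125)
```

View pics/w3.png

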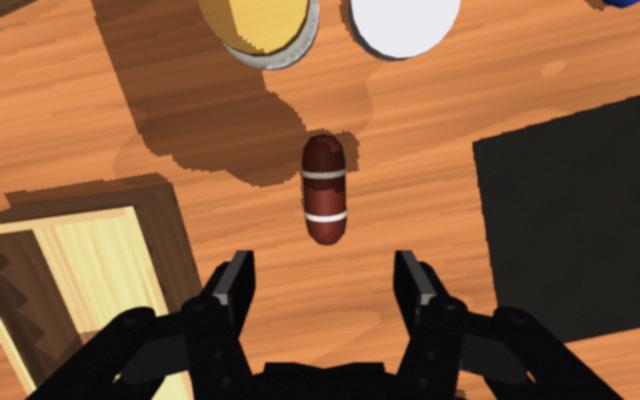

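View pics/t3.png

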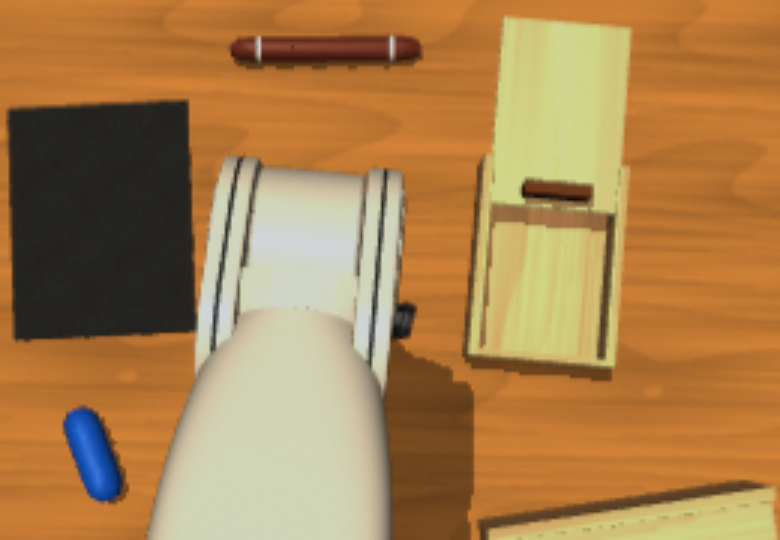

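The sausage at (324,188) is lined up between the fingers. The top view shows the cover slid wide open with its bar near (557,190) in the crop, and the box and bystanders haven't moved.

Emit:
step_arm(rows=[[[2, 0, 50], 0], [[2, 0, 95], 0], [[2, 0, 122], 0], [[2, 0, 122], 0]])

```text
clock: 5.85
eef_pos: [0.5005, -0.029, 0.0747]
tool_rot: [0.1, 0.995, -0.0, -0.003]
ft_force: [-0.4, -0.5, -0.4]
grip_width: 0.0639
grasp_force: 0.0
```

Emit:
step_arm(rows=[[[0, 0, 0], 0], [[0, 0, 0], 0], [[0, 0, 0], 0], [[0, 0, 0], 0], [[0, 0, -50], 0], [[0, 0, -100], 0], [[0, 0, -120], 0], [[0, 0, -120], 0]], claw=1)

```text
clock: 6.85
eef_pos: [0.5036, -0.0289, 0.1991]
tool_rot: [0.1, 0.995, 0.0, 0.003]
ft_force: [0.1, 0.1, -1.5]
grip_width: 0.0326
grasp_force: 59.4
```

```bash
python3 - <<'E'
from h import *
p,M,o=tool(); print(o['clock'],p,o['grip_width'],o['grasp_force'])
P=bot.camera_params('wrist'); im,d=bot.camera('wrist'); w=cloud('wrist',d,P)
for r in bot.trace('short_sausage','wrist')[:1]:
    q,rc=rect(r['pixels'],w,.05,.3); print(r['score'],r['uv'],rc,np.percentile(q[:,2],[2,98]),'tool frame mean',M.T@(q.mean(0)-p))
c=np.array([.561,-.2245]); a=np.radians(-3.5); e=np.array([np.cos(a),np.sin(a)])
t=c-.028*e; print(t); goto(t[0],t[1],.197,176.5)
E
```

```text
6.85 [ 0.5035729  -0.0289244   0.19905825] 0.03263217632465489 59.40181531647026Traceback (most recent call last):
  File "<stdin>", line 5, in <module>
    return _quantile_unchecked(
        a, q, axis, out, overwrite_input, method, keepdims, weights)
    return _ureduce(a,
                    func=_quantile_ureduce_func,
    ...<5 lines>...
                    overwrite_input=overwrite_input,
                    method=method)
    r = func(a, **kwargs)
    result = _quantile(arr,
                       quantiles=q,
    ...<2 lines>...
                       out=out,
                       weights=wgt)
    slices_having_nans = np.isnan(arr[-1, ...])
                                  ~~~^^^^^^^^^
IndexError: index -1 is out of bounds for axis 0 with size 0
```

```bash
python3 - <<'E'
from h import *
c=np.array([.561,-.2245]); a=np.radians(-3.5); e=np.array([np.cos(a),np.sin(a)])
t=c-.028*e; print(t); goto(t[0],t[1],.197,176.5)
E
```

```text
[ 0.53305223 -0.22279064]
goto (np.float64(0.533), np.float64(-0.223), 0.197, 176.5) shift [ -69.1 -183.9   -0.8] turn -8.0 tool yaw 168.5 j6 0.14
```

Emit:
step_arm(rows=[[[-12, -35, 0], -2], [[-26, -75, 0], -4], [[-42, -120, 0], -6], [[-58, -155, 0], -8], [[-69, -184, 0], -8], [[-69, -184, 0], -8], [[-69, -184, 0], -8], [[-69, -184, 0], -8]])

```text
clock: 7.95
eef_pos: [0.5331, -0.2218, 0.1962]
tool_rot: [0.029, 1.0, 0.0, -0.001]
ft_force: [-0.2, 0.6, -0.7]
grip_width: 0.0326
grasp_force: 59.4
```

```bash
python3 - <<'E'
from h import *
P=bot.camera_params('wrist'); im,d=bot.camera('wrist'); w=cloud('wrist',d,P)
cv2.imwrite('pics/w4.png',im[...,::-1]); o=bot.get_obs(); print(o['clock'],o['eef_pos'],o['grip_width'])
q,rc=rect((abs(w[...,0]-.58)<.2)&(abs(w[...,1]+.225)<.1),w,.05,.066); print('rim',rc)
goto(.533,-.2228,.086,176.5)
E
```

```text
8.0 [ 0.53327915 -0.22179261  0.19649931] 0.03298727091645961
rim ((565.5877075195312, -224.71731567382812), (131.17733764648438, 191.2396240234375), 86.6652603149414)
goto (0.533, -0.223, 0.086, 176.5) shift [ 1.000e-01 -1.100e+00  1.105e+02] turn 0.1 tool yaw 176.6 j6 -0.34
```

View pics/w4.png

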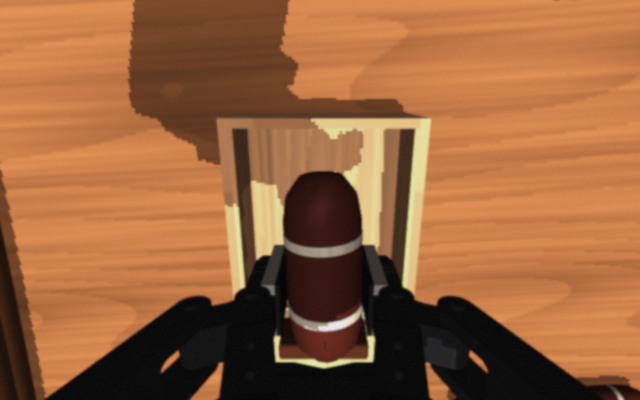

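The sausage (323,260) is held straight and in line with the open near half of the box, so it can be lowered and let go.

Emit:
step_arm(rows=[[[0, -1, 30], 0], [[0, -1, 60], 0], [[0, -1, 85], 0], [[0, -1, 100], 0], [[0, -1, 108], 0], [[0, -1, 111], 0], [[0, -1, 111], 0]])

```text
clock: 8.88
eef_pos: [0.5339, -0.224, 0.0865]
tool_rot: [0.03, 1.0, -0.0, 0.001]
ft_force: [0.8, -0.4, -1.0]
grip_width: 0.0326
grasp_force: 59.4
```

Emit:
step_arm(rows=[[[0, 0, 0], 0], [[0, 0, 0], 0], [[0, 0, 0], 0], [[0, 0, 0], 0], [[0, 0, -30], 0], [[0, 0, -80], 0], [[0, 0, -125], 0], [[0, 0, -125], 0]], claw=0)

```text
clock: 9.88
eef_pos: [0.5358, -0.2249, 0.2157]
tool_rot: [0.03, 1.0, -0.002, 0.004]
ft_force: [-0.1, -1.1, -0.9]
grip_width: 0.0426
grasp_force: 0.0
```

```bash
python3 - <<'E'
from h import *
P=bot.camera_params('wrist'); im,d=bot.camera('wrist'); w=cloud('wrist',d,P)
o=bot.get_obs(); print(o['clock'],o['eef_pos'],o['grip_width'])
for r in bot.trace('short_sausage','wrist')[:1]:
    q,rc=rect(r['pixels'],w,.02,.06); print(r['score'],r['uv'],rc,np.percentile(q[:,2],[2,98]))
q,rc=rect((abs(w[...,0]-.58)<.2)&(abs(w[...,1]+.225)<.1),w,.05,.066); print('rim',rc)
goto(.622,-.2263,.22,86.5)
E
```

```text
9.925 [ 0.53452409 -0.22432716  0.21306162] 0.04230953869686797
0.84 [326.0, 181.2] ((531.0513305664062, -225.26327514648438), (33.78451156616211, 87.10376739501953), 89.15702819824219) [0.02643075 0.03986615]
rim ((578.4303588867188, -225.52667236328125), (131.19332885742188, 216.8662872314453), 86.63089752197266)
goto (0.622, -0.226, 0.22, 86.5) shift [-88.5   2.9  -8.8] turn -89.9 tool yaw 176.6 j6 -0.34
```

Emit:
step_arm(rows=[[[-12, 0, 0], 10], [[-24, 1, 0], 20], [[-36, 1, 0], 30], [[-48, 2, 0], 40], [[-60, 2, 0], 50], [[-70, 3, 0], 60], [[-80, 3, 0], 70], [[-88, 3, 0], 80], [[-88, 3, 0], 90], [[-88, 3, 0], 90], [[-88, 3, 0], 90]])

```text
clock: 11.35
eef_pos: [0.6209, -0.226, 0.2095]
tool_rot: [0.727, 0.686, -0.001, -0.001]
ft_force: [-0.4, 0.5, -0.8]
grip_width: 0.0422
grasp_force: 0.0
```

```bash
python3 - <<'E'
from h import *
P=bot.camera_params('wrist'); im,d=bot.camera('wrist'); w=cloud('wrist',d,P)
b=barpose(w,(.622,-.2265),.06,.078,.095); print('bar',b)
o=bot.get_obs(); print(o['clock'],o['eef_pos'],o['grip_width'])
goto(b[1][0][0]/1000,b[1][0][1]/1000,.137,86.5)
E
```

```text
bar (array([ 0.61983443, -0.22582031,  0.08616819]), ((619.8684692382812, -227.7610626220703), (60.1911506652832, 11.821616172790527), 86.36192321777344), 1712)
11.4 [ 0.62104842 -0.22608364  0.20993775] 0.042397921050049546
goto (0.62, -0.228, 0.137, 86.5) shift [-1.8 -1.  72.9] turn 0.2 tool yaw 86.7 j6 1.28
```

Emit:
step_arm(rows=[[[0, -1, 40], 0], [[0, -1, 72], 0], [[0, -1, 72], 0], [[0, -12, 72], 0], [[0, -28, 72], 0], [[0, -46, 72], 0], [[0, -64, 72], 0], [[0, -82, 72], 0], [[0, -100, 72], 0], [[0, -116, 72], 0], [[0, -130, 72], 0], [[0, -138, 72], 0]])

```text
clock: 12.9
eef_pos: [0.4838, -0.2183, 0.1405]
tool_rot: [0.728, 0.685, 0.001, 0.001]
ft_force: [1.1, -0.0, 1.0]
grip_width: 0.0429
grasp_force: 0.6
```

Emit:
step_arm(rows=[[[0, -4, 0], 0], [[0, -8, 0], 0], [[0, -10, 0], 0], [[0, -11, 0], 0], [[0, -11, 0], 0]])

```text
clock: 13.52
eef_pos: [0.4736, -0.2174, 0.139]
tool_rot: [0.728, 0.686, 0.0, 0.001]
ft_force: [5.1, -0.2, -0.1]
grip_width: 0.0427
grasp_force: 2.4
```

Emit:
step_arm(rows=[[[0, 8, 0], 0], [[0, 8, -40], 0], [[0, 8, -90], 0], [[0, 8, -100], 0], [[0, 8, -100], 0]])

```text
clock: 14.15
eef_pos: [0.4805, -0.2177, 0.239]
tool_rot: [0.728, 0.685, -0.0, -0.0]
ft_force: [-0.4, 0.7, 0.1]
grip_width: 0.0429
grasp_force: 0.0
```

```bash
cat > e.py <<'E'
from h import *
P=bot.camera_params('wrist'); im,d=bot.camera('wrist'); w=cloud('wrist',d,P)
b=barpose(w,(.492,-.22),.06,.078,.095); print('bar',b)
q,rc=rect((abs(w[...,0]-.58)<.2)&(abs(w[...,1]+.225)<.1),w,.05,.066); print('rim',rc)
o=bot.get_obs(); print(o['clock'],o['eef_pos'],o['grip_width']); cv2.imwrite('pics/w5.png',im[...,::-1])
E
python3 e.py
```

```text
bar (array([ 0.48842818, -0.21838557,  0.08610775]), ((488.44500732421875, -219.91676330566406), (59.74256134033203, 12.053400039672852), 86.21381378173828), 1359)
rim ((558.6036376953125, -224.67486572265625), (131.12062072753906, 180.9203338623047), 86.47525024414062)
14.2 [ 0.47999908 -0.21744605  0.23786089] 0.0426769444455977
```

View pics/w5.png

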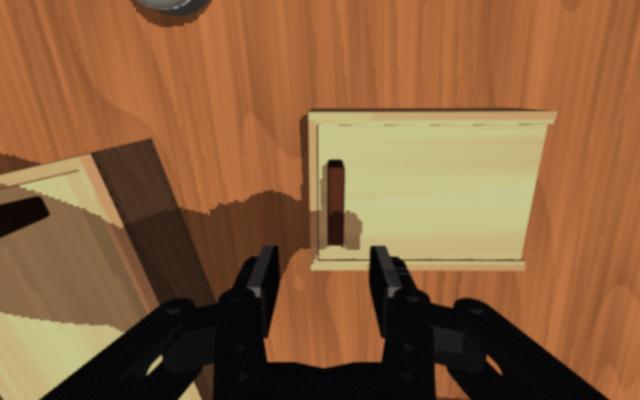

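The box is shut: the bar is 70 mm from the box centre, and the view shows the panel (335,200) home between the walls. Next the open gripper goes to the box's outer (-y) side.

```bash
python3 - <<'E'
from h import *
goto(.553,-.3170,.078,86.5)
E
```

```text
goto (0.553, -0.317, 0.078, 86.5) shift [-95.1  79.2 159.6] turn 0.0 tool yaw 86.5 j6 1.21
```

Emit:
step_arm(rows=[[[-30, 26, 0], 0], [[-65, 54, 0], 0], [[-95, 79, 0], 0], [[-95, 79, 30], 0], [[-95, 79, 80], 0], [[-95, 79, 130], 0], [[-95, 79, 160], 0], [[-95, 79, 160], 0], [[-95, 79, 160], 0]], claw=-1)

```text
clock: 15.32
eef_pos: [0.5539, -0.3173, 0.079]
tool_rot: [0.728, 0.685, -0.0, -0.0]
ft_force: [0.8, -0.6, 0.7]
grip_width: 0.0853
grasp_force: 0.0
```

```bash
cat > f.py <<'E'
from h import *
import sys
cy=float(sys.argv[1]); p,M,o=tool(); print(o['clock'],p.round(4),o['ft_force'].round(1),o['grip_width'])
im,d=bot.camera('top'); w=cloud('top',d)
q,rc=rect((abs(w[...,0]-.57)<.13)&(abs(w[...,1]-cy)<.1),w,.05,.0625); print('box top',[np.round(x,1) for x in rc])
P=bot.camera_params('wrist'); im2,d2=bot.camera('wrist'); w2=cloud('wrist',d2,P)
q,rc=rect((abs(w2[...,0]-.57)<.16)&(abs(w2[...,1]-cy)<.1),w2,.05,.0625); print('wrist',[np.round(x,1) for x in rc] if rc else '')
for c,ww in (('top',w),('wrist',w2)):
    for r in bot.trace('mat',c)[:1]:
        q,rc=rect(r['pixels'],ww,-.01,.01); print(c,'mat',round(r['score'],2),[np.round(x,1) for x in rc])
goto(.5996,.1123,p[2],95)
cv2.imwrite('pics/f%.1f.png'%o['clock'],im[...,::-1]); cv2.imwrite('pics/g%.1f.png'%o['clock'],im2[...,::-1])
E
python3 f.py -0.225
```

```text
15.325 [ 0.5539 -0.3173  0.079 ] [ 0.8 -0.6  0.7] 0.08531968070164662
box top [array([ 561.1, -232.2]), array([148.3, 180.4]), np.float64(86.5)]
wrist [array([ 555.7, -272.8]), array([107.2, 182.7]), np.float64(87.3)]
top mat 0.6 [array([595.9, 188.8]), array([220.8, 171. ]), np.float64(4.3)]
goto (0.6, 0.112, np.float64(0.079), 95) shift [432.1  18.8   1.2] turn -8.4 tool yaw 86.6 j6 1.11
```

Emit:
step_arm(rows=[[[8, 0, 0], 0], [[14, 0, 0], 0], [[20, 0, 0], 0], [[28, 0, 0], 0], [[38, 1, 0], 0], [[50, 2, 0], 0], [[62, 3, 0], 0], [[74, 4, 0], -1], [[86, 5, 0], -1], [[98, 6, 0], -1], [[108, 6, 0], -2], [[114, 7, 0], -2]])

```text
clock: 17.02
eef_pos: [0.5677, -0.2042, 0.0793]
tool_rot: [0.716, 0.698, -0.001, 0.001]
ft_force: [-1.3, -5.7, 1.9]
grip_width: 0.0852
grasp_force: 0.0
```

```bash
python3 f.py -0.126
```

```text
17.025 [ 0.5677 -0.2042  0.0793] [-1.3 -5.7  1.9] 0.08517025008621222
box top [array([ 571.3, -127.2]), array([130.3, 180.2]), np.float64(88.7)]
wrist [array([ 567. , -158.4]), array([107., 182.]), np.float64(89.6)]
top mat 0.82 [array([595.8, 188.9]), array([220.1, 170.3]), np.float64(4.4)]
goto (0.6, 0.112, np.float64(0.079), 95) shift [316.6  23.9  -0. ] turn -6.4 tool yaw 88.6 j6 1.25
```

Emit:
step_arm(rows=[[[8, 0, 0], 0], [[18, 1, 0], 0], [[32, 2, 0], 0], [[46, 3, 0], -1], [[60, 4, 0], -1], [[74, 5, 0], -1], [[88, 6, 0], -2], [[102, 8, 0], -2], [[116, 9, 0], -2], [[130, 10, 0], -3], [[144, 11, 0], -3], [[156, 12, 0], -3]])

```text
clock: 18.73
eef_pos: [0.5833, -0.0489, 0.079]
tool_rot: [0.698, 0.716, -0.001, 0.0]
ft_force: [0.3, -6.2, 2.1]
grip_width: 0.0856
grasp_force: 0.0
```

```bash
sed -i 's/goto(.5996,.1123,p\[2\],95)/goto(.600,.1121,p[2],94.4)/' h.py f.py; python3 f.py 0.03
```

```text
18.725 [ 0.5833 -0.0489  0.079 ] [ 0.3 -6.2  2.1] 0.08556467521918905
box top [array([581.7,  61. ]), array([178.4,  64.8]), np.float64(1.0)]
wrist [array([580.7,  -1.5]), array([181.4, 104.7]), np.float64(1.9)]
top mat 0.67 [array([595.6, 189.3]), array([220.5, 171.9]), np.float64(4.4)]
goto (0.6, 0.112, np.float64(0.079), 94.4) shift [ 1.592e+02  2.120e+01 -1.000e-01] turn -2.8 tool yaw 91.6 j6 1.46
```

Emit:
step_arm(rows=[[[8, 1, 0], 0], [[18, 2, 0], 0], [[32, 4, 0], -1], [[46, 6, 0], -1], [[60, 8, 0], -1], [[76, 10, 0], -1], [[92, 12, 0], -2], [[108, 14, 0], -2], [[122, 16, 0], -2], [[136, 18, 0], -3], [[148, 20, 0], -3], [[156, 21, 0], -3]])

```text
clock: 20.42
eef_pos: [0.5999, 0.1076, 0.0786]
tool_rot: [0.679, 0.734, -0.001, 0.0]
ft_force: [0.4, -5.5, 1.6]
grip_width: 0.0851
grasp_force: 0.0
```

Emit:
step_arm(rows=[[[2, 0, 0], 0], [[3, 0, 0], 0], [[3, 0, 0], 0], [[-15, 0, 0], 0], [[-35, 0, 0], 0], [[-60, 0, -40], 0], [[-90, 0, -110], 0], [[-120, 0, -150], 0], [[-150, 0, -150], 0], [[-200, 0, -150], 0], [[-240, 0, -150], 0], [[-240, 0, -150], 0]])

```text
clock: 21.92
eef_pos: [0.6191, -0.1352, 0.2288]
tool_rot: [0.681, 0.733, 0.0, 0.0]
ft_force: [0.5, 1.7, -0.3]
grip_width: 0.0854
grasp_force: 0.0
```

```bash
python3 f.py 0.189; python3 - <<'E'
from h import *
im,d=bot.camera('top'); w=cloud('top',d)
print('bar',barpose(w,(.52,.185),.08)); o=bot.get_obs(); print(o['clock'],o['ft_force'])
for n in ['long_sausage','jar','tin']:
    r=bot.trace(n,'top')[0]; q,rc=rect(r['pixels'],w); print(n,np.median(q,0).round(3))
cv2.imwrite('pics/end.png',cv2.resize(im[100:280,180:440,::-1],None,fx=3,fy=3))
E
```

```text
21.925 [ 0.6191 -0.1352  0.2288] [ 0.5  1.7 -0.3] 0.0853948877523104
box top [array([595.6, 187.8]), array([180.6, 131.5]), np.float64(4.6)]
wrist 
top mat 0.59 [array([596.4, 189. ]), array([222.2, 171.2]), np.float64(4.4)]
goto (0.6, 0.112, np.float64(0.229), 94.4) shift [2.434e+02 2.000e-01 2.000e-01] turn 0.2 tool yaw 94.6 j6 1.28
bar (array([0.52514733, 0.18078862, 0.08687292]), ((525.6866455078125, 180.76559448242188), (12.014979362487793, 58.671630859375), 5.487573623657227), 116)
22.175 [-0.12789101  0.42139978  0.33219686]
long_sausage [ 0.758 -0.006  0.023]
jar [0.387 0.046 0.03 ]
tin [0.387 0.048 0.03 ]
```

View pics/end.png

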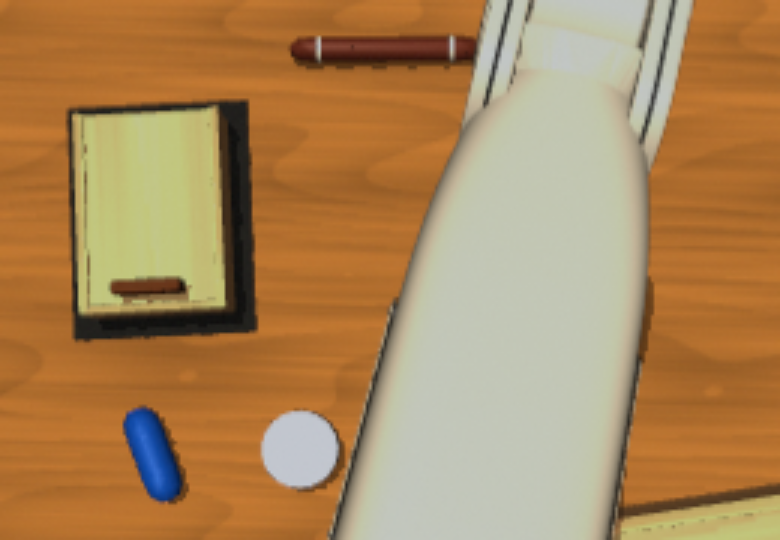

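The box is closed and stands centred and square on the mat at crop (160,215), offset by parallax. The bar is 70 mm from the box centre, so the cover is shut. The arm is clear of everything, so I am handing in.

```bash
python3 -c "
from workcell import bot
print(bot.job_done())"
```

```text
the job is handed in; nothing more can be done
None
```

The job is handed in: by the last camera measurement the box is closed with the short sausage inside, within about 1 mm and 0.2° of the mat's pose; the long sausage and tin had not moved, and the jar was hidden behind the arm in that last look.

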